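# Fit up two machine feet for tack welding

## Task

Fit up the two machine feet ready for tacking: stand each tube post upright in the middle of its base plate, the rectangular tube on the oblong plate with its long sides parallel to the plate's long edges and the square tube on the square plate, square to its edges, and put the matching cap over the top of each, pushed fully home. Leave the round pipe, the round cap, the angle-iron offcut and the loose magnetic block where they are.

Things in the scene. Friction and masses are not known exactly. Their poses are not given: they have to be found in the camera images.
- oblong_plate: Oblong steel base plate with clipped corners, 140 (its x) x 100 (its y) x 10 mm thick, lying flat on the table and held fast. A chalk outline of its post (52 x 32 mm, long side along x) is drawn in its middle. Two magnetic blocks (36 mm square, 60 mm high with a T handle, yellow switch plate) fixed with it stand on the table against its short edges: centres at x +88, y +25 mm and x -88, y -25 mm. Origin: centre of its underside; z up; its top face is at z = 10 mm.
- square_plate: Square steel base plate with clipped corners, 120 x 120 x 10 mm thick, lying flat on the table and held fast. A chalk outline of its post (42 x 42 mm) is drawn in its middle. Two magnetic blocks (36 mm square, 60 mm high with a T handle, yellow switch plate) fixed with it stand on the table against two opposite edges: centres at x +78, y +35 mm and x -78, y -35 mm. Origin: centre of its underside; x and y along its edges; z up; its top face is at z = 10 mm.
- oblong_post: Stub of rectangular steel tube, open at both ends, 50 (its x) x 30 (its y) mm outside, 70 mm high, wall 3 mm, corners chamfered 6 mm, standing upright on the table, about 0.24 kg. Origin: centre of its underside; z up.
- square_post: Stub of square steel tube, open at both ends, 40 x 40 mm outside, 70 mm high, wall 3 mm, corners chamfered 6 mm, standing upright on the table, about 0.24 kg. Origin: centre of its underside; x and y along its sides; z up.
- oblong_cap: Pressed steel cap for the rectangular tube, 62 (its x) x 42 (its y) mm outside, chamfered corners, 22 mm high, lying on its skirt on the table, about 0.12 kg. The solid top is 6 mm thick; the skirt under it is 16 mm deep and goes over the outside of the tube with 4 mm to spare on each side at the mouth, narrowing to 2 mm. Seated, the underside of its top rests on the tube's end, so its lower rim is 54 mm above the foot of the post. Origin: centre of its lower rim; z up.
- square_cap: Pressed steel cap for the square tube, 52 x 52 mm outside, chamfered corners, 22 mm high, lying on its skirt on the table, about 0.12 kg. The solid top is 6 mm thick; the skirt under it is 16 mm deep and goes over the outside of the tube with 4 mm to spare on each side at the mouth, narrowing to 2 mm. Seated, the underside of its top rests on the tube's end, so its lower rim is 54 mm above the foot of the post. Origin: centre of its lower rim; x and y along its sides; z up.
- round_pipe: Stub of round steel pipe, 42 mm diameter, 65 mm high, standing upright among the parts; not needed. Origin: centre of its underside; z up.
- round_cap: Round domed steel cap, 54 mm diameter, 24 mm high, lying dome up among the parts; not needed. Origin: centre of its underside; z up.
- angle_offcut: Offcut of angle iron, 55 mm long (its x), one 40 mm leg flat on the table (its y), the other upright along the -y edge, 40 mm high; 4 mm thick; not needed. Origin: centre of the underside of the flat leg; z up.
- loose_magnet: Magnetic block standing alone on the table beyond the parts, 36 mm square, 60 mm high with its T handle (46 mm long along its y); not needed. Origin: centre of its underside; z up.
There are look-alikes about, which are no part of the job. What is shaped like the oblong_post but green is not meant.

How it is judged:
At the end, for the whole second after the job is handed in: Each post upright on its own plate, centres within 10 mm, sides within 0.14 rad (rectangular one lengthwise); each cap level and fully down on its post, rim 51 to 57 mm above the post's foot (seated: 54); all at rest. The four things not needed never moved over 20 mm (horizontal distance between oblong_post and oblong_plate below 0.01 m and z of oblong_post in the frame of oblong_plate between 0.007 and 0.013 m and angle between each of oblong_post, square_post's own z axis and vertical below 0.05 rad and angle between the x axis of oblong_post and the x axis of oblong_plate, either way round below 0.14 rad and horizontal distance between oblong_cap and oblong_post below 0.007 m and z of oblong_cap in the frame of oblong_post between 0.051 and 0.057 m and angle between each of oblong_cap, square_cap's own z axis and vertical below 0.06 rad and linear speed of each of oblong_post, oblong_cap, square_post, square_cap below 0.01 m/s and horizontal distance between square_post and square_plate below 0.01 m and z of square_post in the frame of square_plate between 0.007 and 0.013 m and (angle between the x axis of square_post and the x axis of square_plate, either way round below 0.14 rad or angle between the x axis of square_post and the y axis of square_plate, either way round below 0.14 rad) and horizontal distance between square_cap and square_post below 0.007 m and z of square_cap in the frame of square_post between 0.051 and 0.057 m); the robot touches nothing.
It fails at once if the round pipe was moved out of its place (more than 20 mm) (distance of round_pipe from where it was at the start of the episode above 0.02 m).
It fails at once if the round cap was moved out of its place (more than 20 mm) (distance of round_cap from where it was at the start of the episode above 0.02 m).
It fails at once if the angle offcut was moved out of its place (more than 20 mm) (distance of angle_offcut from where it was at the start of the episode above 0.02 m).
It fails at once if the loose magnet block was moved out of its place (more than 20 mm) (distance of loose_magnet from where it was at the start of the episode above 0.02 m).
It also fails if it takes over 106 s, if anything falls off the work surface, if the arm or the gripper's body presses on something with over 40 N, if the wrist force passes 120 N, or if a joint passes its speed limit or range.

## Robot

A 6-joint arm with a two-finger parallel gripper is mounted at the origin on the work surface. World frame = base frame: x ahead of the robot, y to its left, z up, the work surface at z = 0. Lengths are in m, angles in rad, forces in N, time in s.
With the tool pointing down it reaches from about 0.35 to 1 m from the base axis. Payload 7.1 kg.
Tool frame: the origin (TCP) lies between the finger pads; the fingertips stand 22 mm ahead of it and the grasp point (between the pads) lies 3 mm ahead of it; z points along the fingers, y is the line along which they close (so a half turn about z gives the same grasp; the last joint's range is limited). The gripper opens to 85 mm and grips with 20 to 120 N. Pads are 22 mm wide; open, the fingers measure 114 mm over their backs; the gripper's body (76 mm by 85 mm) begins 54 mm behind the grasp point. The pads swing forward as they close: fully open they stand 13 mm farther back than shut.
Start: joints at [-1.359, 0.423, 1.63, -0, 1.089, -0.019], TCP at [0.143, -0.608, 0.253] pointing down, gripper open.
Joint ranges: [-3, 3], [-0.9, 2.11], [0.09, 2.58], [-1.31, 4.45], [0.11, 2.69], [-2.54, 2.54]. Speed limits (rad/s): [2.39, 2.39, 3.01, 3.14, 3.14, 3.14].

## Interface

Orientations are given as a rotation vector (axis times angle).
In Python, from rig import manip gives the robot as it stands. The module is installed in compiled form; this text tells all that it offers. Calls block until the motion is done:
- manip.move_to(position, orientation): joint-space move of the TCP to a pose.
- manip.servo_line(position, orientation=None, rate=0.15): straight line of the TCP; orientation=None keeps the orientation; rate is the mean speed in m/s.
- manip.set_joints(angles): joint-space move.
- manip.command_gripper(opening, f_grip=None): finger opening in m; f_grip is the grip in N (None keeps the last); returns when the fingers have stopped.
- manip.hold(seconds).
- manip.solve_ik(position, orientation): joint angles nearest the present ones, or None.
- manip.camera(name): name is "scene" or "side" or "wrist"; returns a dict with "image" (384x512x3 uint8, red, green, blue), "fx", "fy", "cx", "cy" (pixels), "cam_to_world" (4x4, takes a point from camera to world coordinates); the wrist camera has in their place "mount" (4x4, takes a point from camera to tool coordinates, whose origin is the TCP and whose axes are the flange's). Camera axes: x right, y down, z forward; pixel columns grow to the right and rows downward; lengths in m; the calibration is good to about 2 mm. A picture is of the moment at which its call begins: read the wrist's pose just before it. There is no depth.
A pose or a line that the arm cannot do raises manip.IKError and nothing moves.
- manip.sign_off(): hands the job in; it is judged then, once.
Readings, each from a call of its own:
- manip.get_time(): time.
- manip.get_joint_positions(): joint angles.
- manip.get_joint_vel(): joint speeds.
- manip.get_tau(): joint torques, N m.
- manip.get_position(): TCP position.
- manip.get_ee_rot(): TCP orientation.
- manip.get_contact_force(): force on the tool from outside, world axes, zero at the start.
- manip.get_torque(): the same for the moment, N m.
- manip.get_width(): finger opening in m.
- manip.get_grip_force(): force on a finger pad.
Only numpy, scipy, OpenCV 4.12 (cv2) and the standard library are available. Lean on these libraries where they do the work, as an engineer would, in place of code of your own. Each camera call takes 0.05 s, during which the arm holds its last target. There are 200 camera calls.

## Working session

There is one attempt and no reset: what is moved stays moved. The work goes in short steps, each a Python script; the robot and the scene stay as the last script left them, time stands still between calls to the robot, and variables do not carry over. Pictures are saved under pics/ and viewed, at most 14 in all, crops included, and the job is handed in when it is done.

```bash
mkdir -p pics; python3 - <<'E'
from rig import manip
import cv2,numpy as np
for n in ["scene","side"]:
    c=manip.camera(n)
    cv2.imwrite(f"pics/{n}0.png",cv2.resize(c["image"][:,:,::-1],(800,600),interpolation=cv2.INTER_CUBIC))
    np.savez(n+"0.npz",**c)
    print(n,c["fx"],c["fy"],c["cx"],c["cy"]);print(np.round(c["cam_to_world"],4).tolist())
c=manip.camera("wrist");print(c["fx"],np.round(c["mount"],4).tolist());np.savez("wrist0.npz",**c)
print(manip.get_position(),manip.get_ee_rot(),manip.get_time())
E
```

```text
scene 376.65105882809974 376.65105882809974 257.94745192935153 200.03068586816696
[[-0.2779, 0.637, -0.7191, 1.3214], [0.9605, 0.1976, -0.1961, 0.1956], [0.0172, -0.7451, -0.6667, 0.6647], [0.0, 0.0, 0.0, 1.0]]
side 378.9439165200379 378.9439165200379 252.08107009439118 190.65880338387376
[[-0.905, -0.249, 0.345, 0.2816], [-0.4252, 0.5596, -0.7114, 0.6659], [-0.0159, -0.7905, -0.6123, 0.6065], [0.0, 0.0, 0.0, 1.0]]
296.5438290328192 [[-0.0003, -0.9497, -0.3132, 0.0794], [1.0, -0.0005, 0.0007, 0.0001], [-0.0008, -0.3132, 0.9497, -0.1193], [0.0, 0.0, 0.0, 1.0]]
[ 0.14290939 -0.60805954  0.25274255] [-3.11956563e+00 -3.61590872e-01  1.75243317e-04] 0.15
```

View pics/scene0.png

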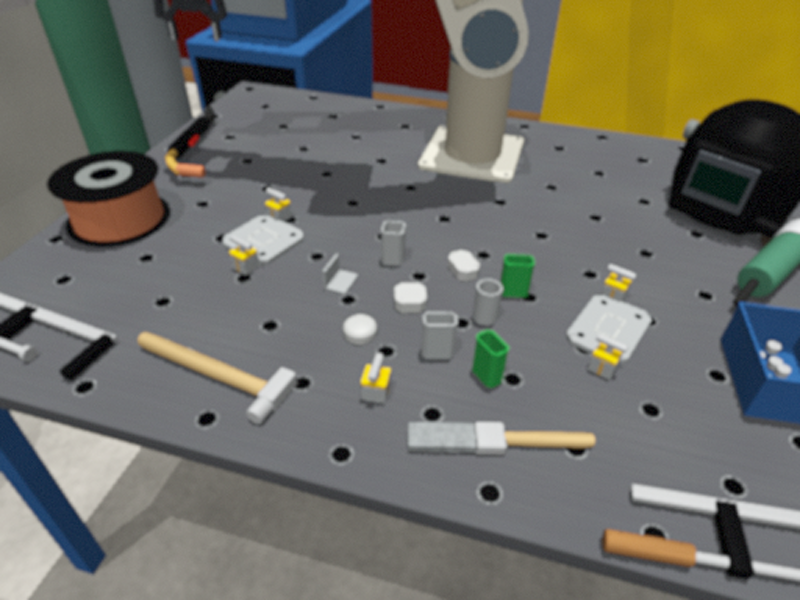

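View pics/side0.png

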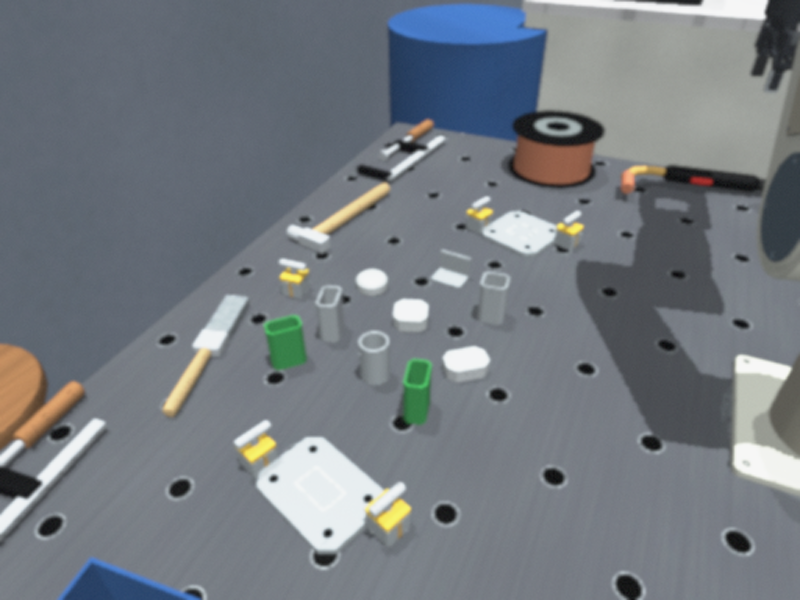

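The scene view shows these parts (pixels in the 800x600 enlargement):
- Grey tubes stand at (393,243) and (438,335), with the round pipe at (487,302).
- Green look-alikes are at (517,275) and (490,358), and are not meant.
- Caps are at (463,263) and (410,296), with the round cap at (360,328).
- Plates are at (263,237) and (610,328). The loose magnet is at (375,380) and the angle at (340,277).

The side view agrees. Next I'll get rough positions and take wrist close-ups.

```bash
cat > h.py <<'E'
from rig import manip
import cv2,numpy as np
from scipy.spatial.transform import Rotation as R
def ray(c,T,uv,z):
    uv=np.atleast_2d(np.asarray(uv,float))
    d=np.c_[(uv[:,0]-c["cx"])/c["fx"],(uv[:,1]-c["cy"])/c["fy"],np.ones(len(uv))]@T[:3,:3].T
    o=T[:3,3]; return (o+d*((z-o[2])/d[:,2])[:,None])[:,:2]
def down(yaw):  # tool z down, tool y axis at angle yaw+90deg... tool x along (cos yaw, sin yaw)
    c,s=np.cos(yaw),np.sin(yaw)
    return R.from_matrix(np.array([[c,s,0],[s,-c,0],[0,0,-1]])).as_rotvec()
def wrist(name=None):
    p=manip.get_position();r=R.from_rotvec(manip.get_ee_rot()).as_matrix()
    c=dict(manip.camera("wrist"));M=np.eye(4);M[:3,:3]=r;M[:3,3]=p
    T=M@c["mount"];c["T"]=T
    if name:
        np.savez(name+".npz",**c);cv2.imwrite(f"pics/{name}.png",cv2.resize(c["image"][:,:,::-1],(800,600),interpolation=cv2.INTER_CUBIC))
    return c,T
E
python3 - <<'E'
from h import *
L={"scene":dict(pA=(393,227,.07),pB=(438,320,.07),pipe=(487,287,.065),cA=(463,258,.022),cB=(410,290,.022),rc=(360,326,.015),plL=(263,237,.01),plR=(611,327,.01),ang=(342,282,0),mag=(375,378,.05),g1=(517,260,.07),g2=(490,342,.07)),
"side":dict(pA=(495,279,.07),pB=(330,293,.07),pipe=(374,340,.065),cA=(467,357,.022),cB=(411,308,.022),rc=(372,279,.015),plR=(320,488,.01),plL=(521,231,.01))}
for n in L:
    c=np.load(n+"0.npz")
    for k,(u,v,z) in L[n].items(): print(n,k,ray(c,c["cam_to_world"],[u*.64,v*.64],z).round(3))
# candidate viewpoints
for p in [(0.5,-.33),(.5,0.0),(.5,.28),(.45,-.05)]:
  for z in (.3,.35,.4):
    for yaw in (0,np.arctan2(p[1],p[0]),np.pi):
        q=manip.solve_ik([p[0],p[1],z],down(yaw)); print(p,z,round(yaw,2),None if q is None else np.round(q,2))
E
```

```text
scene pA [[ 0.462 -0.061]]
scene pB [[0.681 0.075]]
scene pipe [[0.575 0.131]]
scene cA [[0.452 0.07 ]]
scene cB [[0.569 0.002]]
scene rc [[ 0.672 -0.053]]
scene plL [[ 0.485 -0.317]]
scene plR [[0.548 0.338]]
scene ang [[ 0.558 -0.127]]
scene mag [[0.801 0.015]]
scene g1 [[0.495 0.168]]
scene g2 [[0.704 0.158]]
side pA [[ 0.462 -0.064]]
side pB [[0.677 0.071]]
side pipe [[0.572 0.133]]
side cA [[0.457 0.069]]
side cB [[ 0.575 -0.001]]
side rc [[ 0.671 -0.054]]
side plR [[0.543 0.335]]
side plL [[ 0.484 -0.315]]
(0.5, -0.33) 0.3 0 [-0.6   0.34  1.65 -0.    1.16  0.97]
(0.5, -0.33) 0.3 -0.58 [-0.6   0.34  1.65 -0.    1.16  1.55]
(0.5, -0.33) 0.3 3.14 [-0.6   0.34  1.65  0.    1.16 -2.17]
(0.5, -0.33) 0.35 0 [-0.6   0.29  1.59 -0.    1.26  0.97]
(0.5, -0.33) 0.35 -0.58 [-0.6   0.29  1.59 -0.    1.26  1.55]
(0.5, -0.33) 0.35 3.14 [-0.6   0.29  1.59  0.    1.26 -2.17]
(0.5, -0.33) 0.4 0 [-0.6   0.25  1.53 -0.    1.36  0.97]
(0.5, -0.33) 0.4 -0.58 [-0.6   0.25  1.53 -0.    1.36  1.55]
(0.5, -0.33) 0.4 3.14 [-0.6   0.25  1.53  0.    1.36 -2.17]
(0.5, 0.0) 0.3 0 [-0.02  0.18  1.86 -0.    1.
[... 838 characters left out ...]
 0.49  0.21  1.59 -0.    1.35  2.06]
(0.5, 0.28) 0.4 0.51 [ 0.49  0.21  1.59 -0.    1.35  1.55]
(0.5, 0.28) 0.4 3.14 [ 0.49  0.21  1.59 -0.    1.35 -1.08]
(0.45, -0.05) 0.3 0 [-0.14  0.1   1.95 -0.    1.09  1.43]
(0.45, -0.05) 0.3 -0.11 [-0.14  0.1   1.95 -0.    1.09  1.54]
(0.45, -0.05) 0.3 3.14 [-0.14  0.1   1.95 -0.    1.09 -1.71]
(0.45, -0.05) 0.35 0 [-0.14  0.05  1.89 -0.    1.2   1.43]
(0.45, -0.05) 0.35 -0.11 [-0.14  0.05  1.89 -0.    1.2   1.54]
(0.45, -0.05) 0.35 3.14 [-0.14  0.05  1.89  0.    1.2  -1.71]
(0.45, -0.05) 0.4 0 [-0.14  0.    1.82 -0.    1.32  1.43]
(0.45, -0.05) 0.4 -0.11 [-0.14  0.    1.82 -0.    1.32  1.54]
(0.45, -0.05) 0.4 3.14 [-0.14  0.    1.82  0.    1.32 -1.71]
```

```bash
python3 - <<'E'
from h import *
for n,p in [("wL",(.52,-.31,.2)),("wP",(.61,.03,.28)),("wR",(.575,.335,.2))]:
    manip.move_to(p,down(0 if n!="wR" else 0.3)); wrist(n)
print(manip.get_time())
a=[cv2.imread(f"pics/{n}.png") for n in("wL","wR")]
cv2.imwrite("pics/wLR.png",cv2.resize(np.vstack([x[100:500] for x in a]),(600,600)))
E
```

```text
4.625
```

View pics/wP.png

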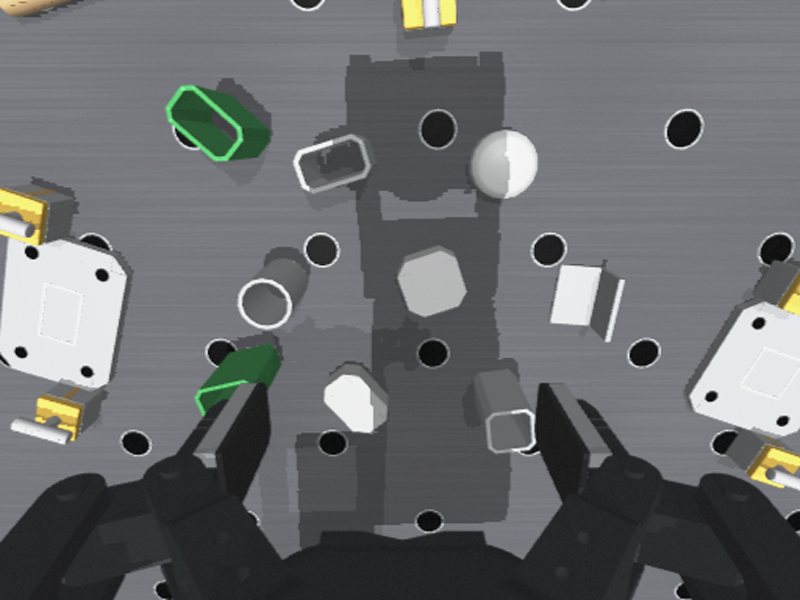

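View pics/wLR.png

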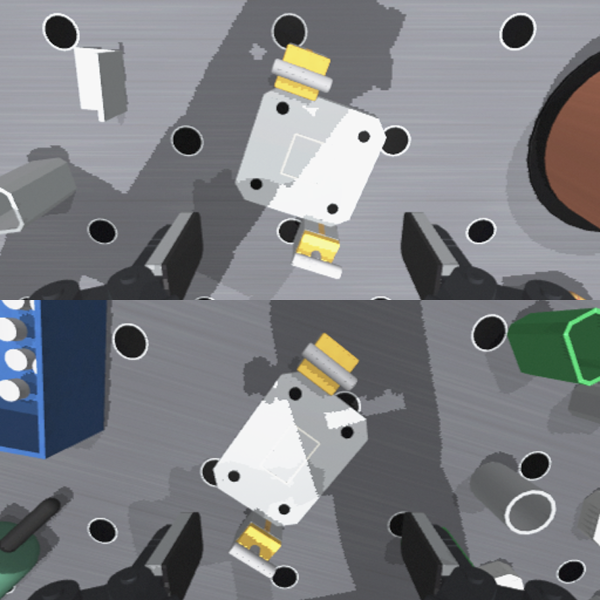

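wR shows the oblong plate, with bolt holes near (295,394), (347,432), (234,476) and (284,509). wL shows the square plate, with holes near (283,108), (364,136), (256,184) and (333,209).

In wP:
- The oblong candidates are grey (333,163) and green (218,122) and (235,385). The grey one is meant; the green ones are excluded by colour.
- The square post is at (510,430).
- The octagonal caps are at (432,281), square, and (355,403), oblong.
- The round cap at (505,163) and the pipe at (265,303) stay.

Now I'll measure and overlay.

```bash
cat >> h.py <<'E'
def rect(P):
    """min-area rect of metric points: centre, yaw of long side, sizes"""
    (cx,cy),(w,h),a=cv2.minAreaRect((np.asarray(P)*1000).astype(np.float32))
    a=np.radians(a)
    if w<h: w,h,a=h,w,a+np.pi/2
    return np.array([cx,cy])/1000,(a+np.pi/2)%np.pi-np.pi/2,(w,h)
def blob(c,T,uv,z,half,mode,thr,ov=None):
    """largest blob near uv (native px): mode rim(top-hat)/bright/dark -> rect of its hull cast to plane z"""
    g=cv2.cvtColor(c["image"],cv2.COLOR_RGB2GRAY).astype(np.uint8)
    u,v=map(int,uv);y0,x0=max(v-half,0),max(u-half,0);s=g[y0:v+half,x0:u+half]
    s=cv2.resize(s,None,fx=4,fy=4,interpolation=cv2.INTER_CUBIC)
    if mode=="rim": s=cv2.morphologyEx(s,cv2.MORPH_TOPHAT,np.ones((25,25),np.uint8))
    m=(s<thr if mode=="dark" else s>thr).astype(np.uint8)
    n,l,st,ce=cv2.connectedComponentsWithStats(m)
    k=1+np.argmax(st[1:,4]);p=np.argwhere(l==k)[:,::-1]
    h=cv2.convexHull(p.astype(np.int32))[:,0]
    px=(h+.5)/4-.5+[x0,y0]
    if ov is not None: cv2.polylines(ov,[np.round((px+.5)*4).astype(np.int32)],True,(0,0,255),1)
    cen=(ce[k]+.5)/4-.5+[x0,y0]
    return ray(c,T,px,z),cen
E
python3 - <<'E'
from h import *
for n,H in [("wL",[(283,108),(364,136),(333,209),(256,184)]),("wR",[(295,94),(347,132),(284,209),(234,176)])]:
    c=np.load(n+".npz")
    P=[ray(c,c["T"],blob(c,c["T"],(x*.8533,64+y*.8533),.01,7,"dark",75)[1],.01)[0] for x,y in H]
    P=np.array(P);print(n,P.round(4).tolist());print(P.mean(0).round(4),[round(float(np.linalg.norm(P[i]-P[i-1])),4) for i in range(4)],[round(float(np.degrees(np.arctan2(*(P[i]-P[i-1])[::-1]))),1) for i in range(4)])
c=np.load("wP.npz");ov=cv2.resize(c["image"][:,:,::-1],None,fx=4,fy=4,interpolation=cv2.INTER_CUBIC)
for k,u,z,hf,mode,t in [("op",(333,163),.07,32,"rim",40),("sp",(510,431),.07,24,"rim",40),("sc",(432,281),.022,32,"bright",140),("oc",(355,403),.022,30,"bright",140)]:
    P,_=blob(c,c["T"],np.array(u)*.64,z,hf,mode,t,ov);C,a,s=rect(P);print(k,C.round(4),round(np.degrees(a),1),np.round(s,1))
t=[cv2.resize(ov[int(v*2.56)-128:int(v*2.56)+128,int(u*2.56)-170:int(u*2.56)+170],(400,300)) for u,v in[(333,163),(505,425),(432,281),(355,403)]]
cv2.imwrite("pics/ov1.png",np.vstack([np.hstack(t[:2]),np.hstack(t[2:])]))
E
```

```text
wL [[0.5337, -0.2939], [0.5067, -0.369], [0.4316, -0.3418], [0.4587, -0.2669]]
[ 0.4827 -0.3179] [0.0797, 0.0797, 0.0798, 0.0796] [-19.8, -109.8, 160.1, 70.1]
wR [[0.5998, 0.3472], [0.5796, 0.291], [0.4858, 0.3245], [0.5059, 0.3808]]
[0.5428 0.3359] [0.0997, 0.0598, 0.0997, 0.0598] [-19.7, -109.7, 160.3, 70.3]
op [0.6752 0.0766] -73.5 [51.  30.7]
sp [ 0.4584 -0.0631] 10.7 [47.4 42.4]
sc [0.5745 0.0031] 18.9 [52.2 52. ]
oc [0.4578 0.0715] 38.7 [63.8 43.7]
```

View pics/ov1.png

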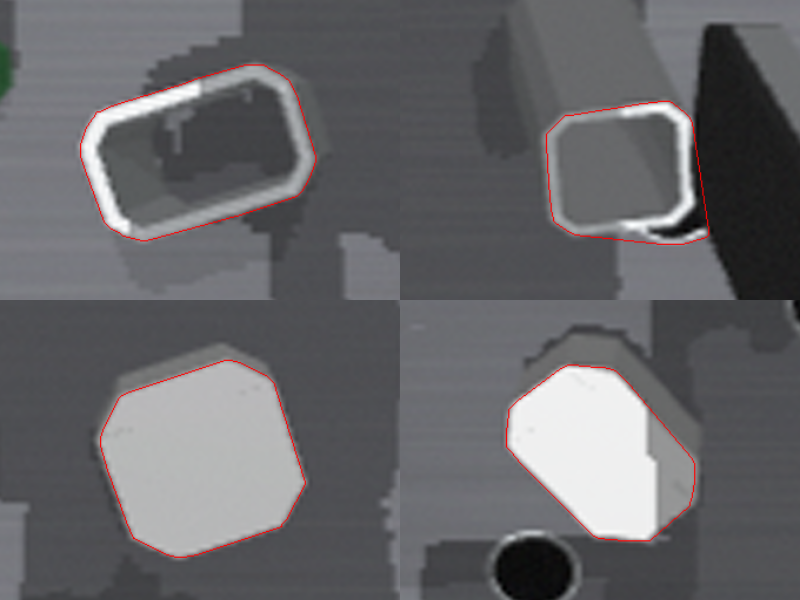

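Overlays fit well: oblong post, both caps and both plates are measured. The square post's hull catches a hole ring, so I'll re-view it later. First, the oblong post.

```bash
cat >> h.py <<'E'
def yawfit(p,yaw):
    """half-turn choice keeping joint 6 near the middle"""
    q1=np.arctan2(p[1],p[0]);return min((yaw+k*np.pi for k in range(-2,3)),key=lambda y:abs(1.55+q1-y))
def pick(p,yaw,z,f=60,lift=.20,op=.085):
    o=down(yawfit(p,yaw));manip.command_gripper(op)
    manip.move_to([*p,.17],o);manip.servo_line([*p,z],rate=.12)
    manip.command_gripper(0,f);w=manip.get_width()
    manip.servo_line([*p,lift],rate=.15)
    print("width",round(w,4),"after lift",round(manip.get_width(),4),"grip",round(manip.get_grip_force(),1),"t",manip.get_time())
def look(p,yaw,name,z=.2,d=.03):
    y=yawfit(p,yaw);manip.move_to([p[0]+d*np.cos(y),p[1]+d*np.sin(y),z],down(y));return wrist(name)
E
python3 - <<'E'
from h import *
pick((.6752,.0766),np.radians(-73.5),.053)
t=(.5428,.3359);y=np.radians(-19.7)
manip.move_to([*t,.2],down(yawfit(t,y)))
manip.servo_line([*t,.085],rate=.12);manip.servo_line([*t,.0638],rate=.04)
print(manip.get_contact_force().round(1))
manip.command_gripper(.085);manip.servo_line([*t,.17],rate=.15)
c,T=look(t,y,"w2");print(manip.get_time())
g=(.4584,-.0631);look(g,0,"w3",z=.2,d=.05);print(manip.get_time())
a=[cv2.imread(f"pics/{n}.png") for n in("w2","w3")]
cv2.imwrite("pics/w23.png",np.hstack([cv2.resize(x,(400,300)) for x in a]))
E
```

```text
width 0.0292 after lift 0.0293 grip 59.2 t 9.3583
[-1.1 -0.5 -1.2]
14.05
15.9
```

View pics/w23.png

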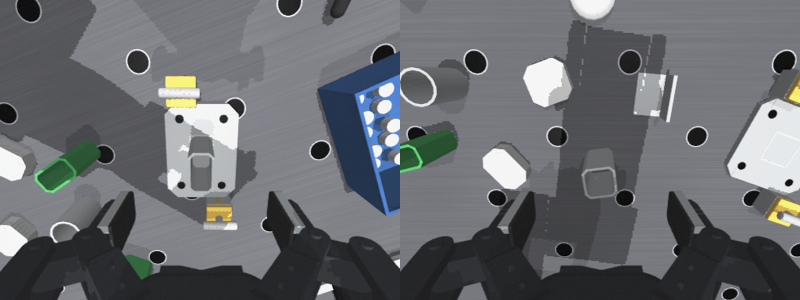

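The left panel shows the oblong post upright mid-plate, rim at (200,165). In the right panel the square post's rim is at about (600,183). Measuring both.

```bash
python3 - <<'E'
from h import *
t=[]
for n,u,z,hf,thr in [("w2",(402,338),.08,26,20),("w3",(400,366),.07,26,20)]:
    c=np.load(n+".npz");ov=cv2.resize(c["image"][:,:,::-1],None,fx=4,fy=4,interpolation=cv2.INTER_CUBIC)
    P,_=blob(c,c["T"],np.array(u)*.64,z,hf,"rim",thr,ov);C,a,s=rect(P);print(n,C.round(4),round(np.degrees(a),1),np.round(s,1))
    U,V=int(u[0]*2.56),int(u[1]*2.56);t.append(cv2.resize(ov[V-128:V+128,U-170:U+170],(400,300)))
cv2.imwrite("pics/ov2.png",np.hstack(t))
E
```

```text
w2 [0.5209 0.3431] 70.9 [27.8  7.5]
w3 [ 0.4568 -0.0636] 7.7 [50.  43.4]
```

View pics/ov2.png

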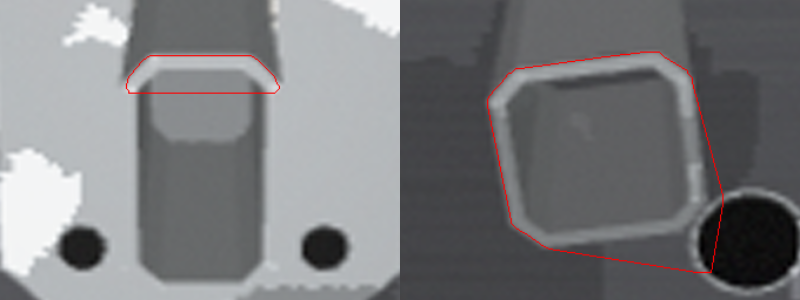

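In the left panel the rim runs from y=55 to 285 and x=127 to 279, its lower part low-contrast. In the right panel the hull catches the hole ring at (748,240), so I'll cast the rim's own corners instead.

```bash
python3 - <<'E'
from h import *
for n,u,z,off,K in [("w2",(402,338),.08,0,[(155,55),(252,55),(127,85),(279,85),(160,285),(247,285),(138,262),(265,262)]),("w3",(400,366),.07,400,[(489,100),(515,70),(658,52),(690,75),(704,203),(690,228),(545,247),(513,223)])]:
    c=np.load(n+".npz");U,V=int(u[0]*2.56),int(u[1]*2.56)
    px=(np.array(K)-[off,0])*.85+[U-170,V-128];px=(px+.5)/4-.5
    C,a,s=rect(ray(c,c["T"],px,z));print(n,C.round(4),round(np.degrees(a),1),np.round(s,1))
E
```

```text
w2 [0.5398 0.3366] -19.6 [47.  27.8]
w3 [ 0.4616 -0.0619] -81.5 [39.5 39.3]
```

```bash
python3 - <<'E'
from h import *
c=np.load("w2.npz");g=cv2.cvtColor(c["image"],cv2.COLOR_RGB2GRAY)
U=257
print("col", [(v,int(g[v,U-4:U+5].mean())) for v in range(186,262)])
print("row", [(u,int(g[214:226,u].mean())) for u in range(228,288)])
s=g[176:260,215:300];s=cv2.createCLAHE(6,(2,2)).apply(s)
cv2.imwrite("pics/c2.png",cv2.resize(s,None,fx=7,fy=7,interpolation=cv2.INTER_CUBIC))
E
```

```text
col [(186, 105), (187, 105), (188, 104), (189, 105), (190, 104), (191, 104), (192, 104), (193, 104), (194, 104), (195, 123), (196, 184), (197, 187), (198, 187), (199, 143), (200, 139), (201, 139), (202, 139), (203, 139), (204, 139), (205, 139), (206, 139), (207, 139), (208, 139), (209, 139), (210, 139), (211, 139), (212, 139), (213, 139), (214, 121), (215, 106), (216, 105), (217, 104), (218, 105), (219, 104), (220, 105), (221, 104), (222, 105), (223, 104), (224, 105), (225, 104), (226, 105), (227, 105), (228, 105), (229, 104), (230, 104), (231, 105), (232, 105), (233, 104), (234, 105), (235, 105), (236, 104), (237, 105), (238, 105), (239, 104), (240, 104), (241, 105), (242, 104), (243, 105), (244, 142), (245, 181), (246, 183), (247, 183), (248, 183), (249, 182), (250, 176), (251, 175), (252, 128), (253, 99), (254, 87), (255, 86), (256, 86), (257, 86), (258, 85), (259, 85), (260, 85), (261, 85)]
row [(228, 205), (229, 205), (230, 208), (231, 207), (232, 186), (233, 186), (234, 186), (235, 186), (236, 185), (237, 186), (238, 186), (239, 185), (240, 186), (241, 185), (242, 186), (243, 166), (244, 102), (245, 90), (246, 97), (247, 99), (248, 99), (249, 100), (250, 103), (251, 106), (252, 105), (253, 105), (254, 106), (255, 106), (256, 106), (257, 106), (258, 105), (259, 106), (260, 107), (261, 106), (262, 106), (263, 106), (264, 104), (265, 100), (266, 100), (267, 99), (268, 96), (269, 89), (270, 117), (271, 167), (272, 185), (273, 185), (274, 185), (275, 184), (276, 184), (277, 185), (278, 184), (279, 184), (280, 184), (281, 184), (282, 184), (283, 184), (284, 184), (285, 184), (286, 184), (287, 183)]
```

View pics/c2.png

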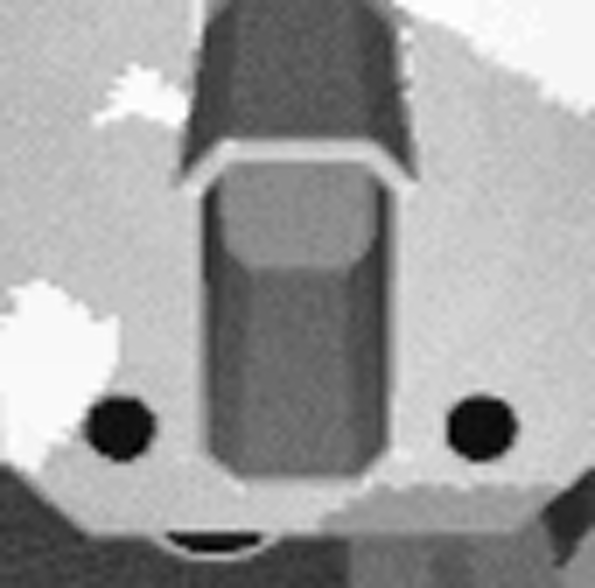

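The inner rim edges are clear in the crop: rows 198.6 to 244.0, columns about 243.3 to 270.4 (native). I'll compute the post centre from those, then place the square post.

```bash
python3 - <<'E'
from h import *
c=np.load("w2.npz");P=ray(c,c["T"],[(256.9,198.6),(256.9,244.0),(243.3,220),(270.4,220)],.08)
C=P[:2].mean(0);print("oblong post",C.round(4),np.linalg.norm(P[0]-P[1]).round(4),P[2:].mean(0).round(4))
y=np.radians(160.3);d=C-[.5428,.3359];print("tool x,y offset",np.round([d@[np.cos(y),np.sin(y)],d@[np.sin(y),-np.cos(y)]],4))
pick((.4616,-.0619),np.radians(8.5),.053)
t=(.4827,-.3179);y=np.radians(-19.8)
manip.move_to([*t,.2],down(yawfit(t,y)))
manip.servo_line([*t,.085],rate=.12);manip.servo_line([*t,.0638],rate=.04)
print(manip.get_contact_force().round(1))
manip.command_gripper(.085);manip.servo_line([*t,.17],rate=.15)
look(t,y,"w4");print(manip.get_time())
look((.5745,.0031),np.radians(18.9),"w5",d=.02);look((.4578,.0715),np.radians(38.7),"w6",d=.02);print(manip.get_time())
for n,u in [("w5",(.5745,.0031)),("w6",(.4578,.0715))]:
    c=np.load(n+".npz");T=c["T"];q=T[:3,:3].T@(np.array([*u,.022])-T[:3,3]);uv=q[:2]/q[2]*c["fx"]+[c["cx"],c["cy"]]
    ov=cv2.resize(c["image"][:,:,::-1],None,fx=4,fy=4,interpolation=cv2.INTER_CUBIC)
    P,_=blob(c,T,uv,.022,42,"bright",145,ov);C,a,s=rect(P);print(n,C.round(4),round(np.degrees(a),1),np.round(s,1))
    U,V=(uv*4).astype(int);cv2.imwrite(f"pics/o{n}.png",cv2.resize(ov[V-150:V+150,max(U-200,0):U+200],(400,300)))
c=np.load("w4.npz");T=c["T"];q=T[:3,:3].T@(np.array([.4827,-.3179,.08])-T[:3,3]);uv=q[:2]/q[2]*c["fx"]+[c["cx"],c["cy"]];print(uv)
U,V=uv.astype(int);x=cv2.resize(c["image"][V-36:V+36,U-48:U+48,::-1],(800,600),interpolation=cv2.INTER_CUBIC);print(U-48,V-36)
cv2.imwrite("pics/ov3.png",np.vstack([np.hstack([cv2.imread("pics/ow5.png"),cv2.imread("pics/ow6.png")]),cv2.resize(x,(800,600))[150:450]]))
cv2.imwrite("pics/c4.png",x)
E
```

```text
oblong post [0.5407 0.3357] 0.0438 [0.5389 0.3363]
tool x,y offset [ 0.0019 -0.0009]
width 0.0395 after lift 0.0395 grip 60.5 t 19.1917
[-1.4  1.2  0.8]
23.7083
25.7333
w5 [0.5765 0.0041] 18.8 [56.5 53.1]
w6 [0.4578 0.0724] 38.8 [62.7 42.3]
[256.13377364 223.06259302]
208 187
```

View pics/ov3.png

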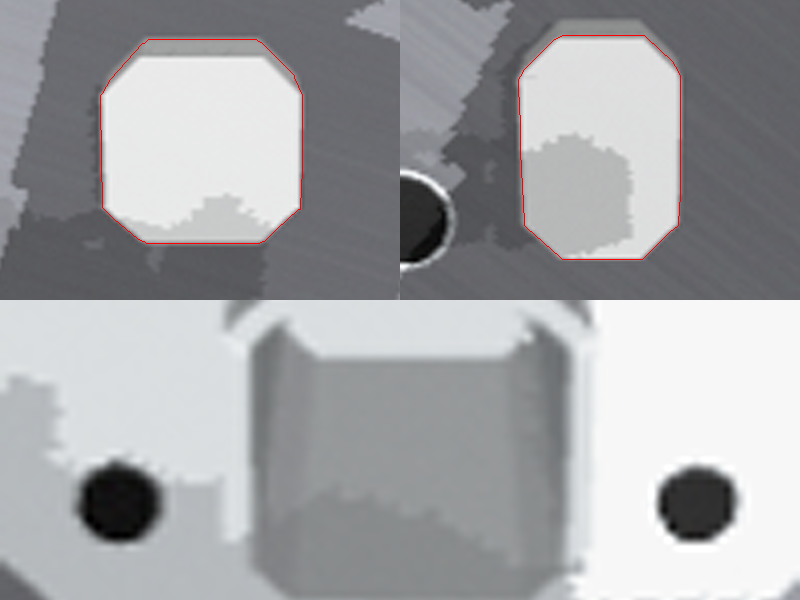

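View pics/c4.png

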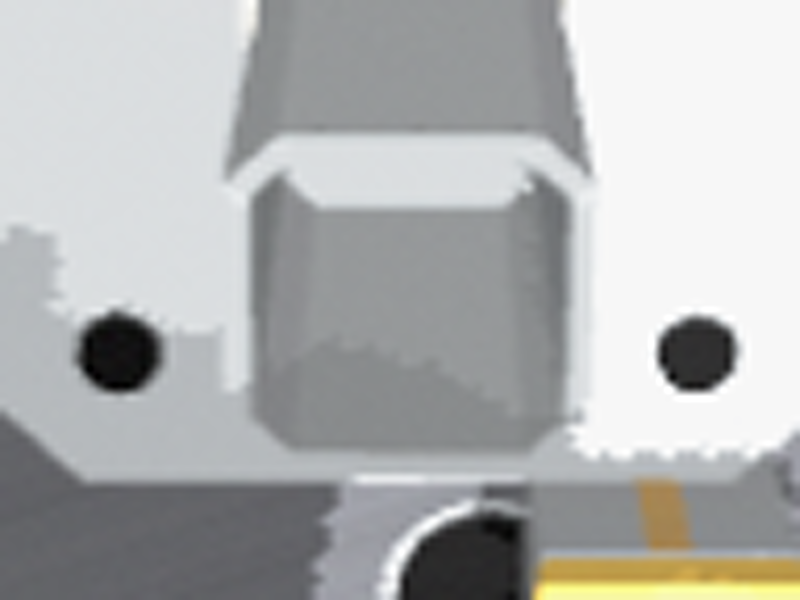

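The caps measure cleanly once the 3.4 mm of back skirt caught on the square cap is removed. Both posts stand centred in the wrist views. Now the oblong cap goes on its post.

```bash
cat >> h.py <<'E'
def cap(p,yaw,t,ty,zg=.027,f=45):
    pick(p,yaw,zg,f,lift=.17)
    o=down(yawfit(t,ty));manip.move_to([*t,.17],o);manip.servo_line([*t,zg+.086],rate=.1)
    f0=manip.get_contact_force();log=[]
    for z in np.r_[np.arange(.082,.0655,-.004),.0655,.065,.0645,.064,.0635,.063]:
        manip.servo_line([*t,zg+z],rate=.03);df=manip.get_contact_force()-f0;log.append((round(float(z),4),*df.round(1)))
        if abs(df[2])>12 or np.linalg.norm(df)>20: break
    print(log)
    if z>.0665: print("EARLY CONTACT, still holding");return False
    manip.command_gripper(.085);manip.servo_line([*t,.18],rate=.15);print("t",manip.get_time());return True
E
python3 - <<'E'
from h import *
c=np.load("w4.npz");K=np.array([(410,133),(410,450),(250,300),(570,300)]);px=np.array([208,187])+(K+.5)/8.3333-.5
P=ray(c,c["T"],px,.08);y=np.radians(-19.8);x=np.array([np.cos(y),np.sin(y)]);yy=np.array([np.sin(y),-np.cos(y)])
t=np.array([.4827,-.3179]);e=(P[0]+P[1])/2-.0015*x-t
print("len",np.linalg.norm(P[0]-P[1]),"sq post off x,y",np.round([e@x,((P[2]+P[3])/2-t)@yy],4))
if cap((.4578,.0724),np.radians(38.8),(.5409,.3362),np.radians(-19.7)):
    look((.5409,.3362),np.radians(-19.7),"w7")
E
```

```text
len 0.036640582113131745 sq post off x,y [-0.0004  0.0006]
width 0.0411 after lift 0.0409 grip 45.6 t 29.1333
[(0.082, np.float64(0.5), np.float64(-1.2), np.float64(-1.3)), (0.078, np.float64(-0.1), np.float64(-2.0), np.float64(-0.4)), (0.074, np.float64(0.4), np.float64(-1.0), np.float64(0.2)), (0.07, np.float64(-0.0), np.float64(-2.3), np.float64(-1.4)), (0.066, np.float64(0.1), np.float64(-0.8), np.float64(-0.2)), (0.0655, np.float64(0.3), np.float64(-0.4), np.float64(-1.5)), (0.065, np.float64(0.2), np.float64(-1.2), np.float64(-1.1)), (0.0645, np.float64(0.7), np.float64(-0.2), np.float64(0.9)), (0.064, np.float64(-1.6), np.float64(-1.4), np.float64(5.6)), (0.0635, np.float64(-3.4), np.float64(-1.9), np.float64(9.8)), (0.063, np.float64(-3.8), np.float64(-2.6), np.float64(13.7))]
t 35.5417
```

The oblong cap met resistance exactly at its seated height of 0.064. Now the square cap.

```bash
python3 - <<'E'
from h import *
t=(.4823,-.3178)
if cap((.5749,.0036),np.radians(18.8),t,np.radians(-19.8)):
    look(t,np.radians(-19.8),"w8")
    manip.move_to([.45,-.1,.4],down(0))
    a=[cv2.imread(f"pics/{n}.png")[100:500,150:650] for n in("w7","w8")]
    s=[cv2.resize(manip.camera(n)["image"][:,:,::-1],(400,300)) for n in("scene","side")]
    cv2.imwrite("pics/fin.png",np.vstack([np.hstack([cv2.resize(x,(400,300)) for x in a]),np.hstack(s)]));print(manip.get_time())
E
```

```text
width 0.0511 after lift 0.0507 grip 46.9 t 40.5833
[(0.082, np.float64(-0.6), np.float64(1.6), np.float64(-0.5)), (0.078, np.float64(0.4), np.float64(-0.0), np.float64(-0.1)), (0.074, np.float64(-0.6), np.float64(0.9), np.float64(0.0)), (0.07, np.float64(-0.2), np.float64(0.4), np.float64(-0.5)), (0.066, np.float64(0.0), np.float64(-0.6), np.float64(-0.4)), (0.0655, np.float64(0.0), np.float64(0.1), np.float64(0.3)), (0.065, np.float64(-0.0), np.float64(-0.0), np.float64(-0.3)), (0.0645, np.float64(-1.6), np.float64(0.8), np.float64(4.8)), (0.064, np.float64(-1.8), np.float64(2.3), np.float64(10.1)), (0.0635, np.float64(-3.9), np.float64(2.2), np.float64(14.0))]
t 46.425
48.025
```

View pics/fin.png

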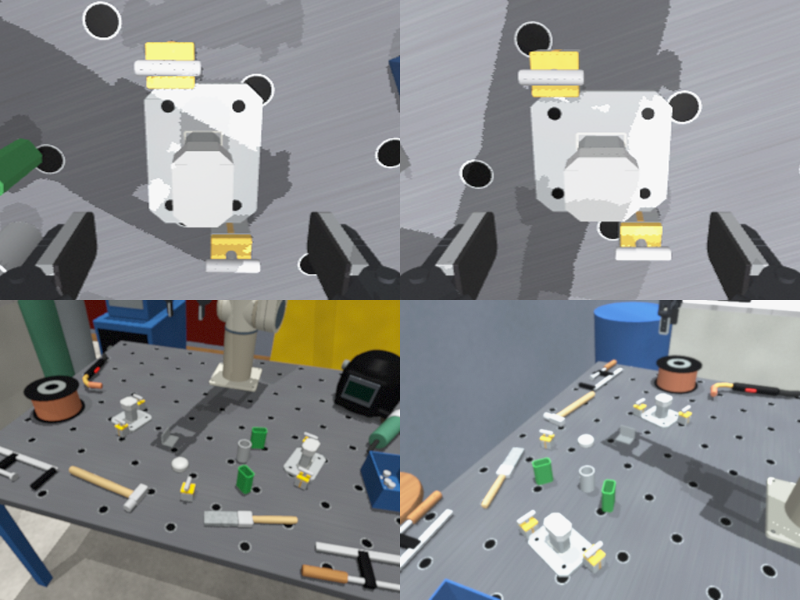

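Both feet show a capped post centred on its plate: caps at (203,185) and (602,183) in the upper panels, level and square. The pipe, round cap, angle and loose magnet look to be where they started. Handing in.

```bash
python3 -c "
from rig import manip
manip.hold(.3);print(manip.sign_off())"
```

```text
the job is handed in; nothing more can be done
None
```

I handed the job in at about 48 s of the 106 s: both posts stand centred on their plates with their caps pushed fully home, and the four unneeded things looked unmoved; the judge's verdict was not shown.

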